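# Hang the washed visor headbands to dry

### The arm

A 6-joint arm with a two-finger parallel gripper is mounted at the origin on the work surface. World frame = base frame: x ahead of the robot, y to its left, z up, the work surface at z = 0. Lengths are in m, angles in rad, forces in N, time in s.
With the tool pointing down it reaches from about 0.35 to 0.775 m from the base axis. Payload 7.3 kg.
Tool frame: the origin (TCP) lies midway between the tips of the shut fingers; the grasp point (between the pads) lies 19 mm behind it (tcp_to_grasp is the distance from the TCP to the grasp point, in m); z points along the fingers, y is the line along which they close (so a half turn about z gives the same grasp; the last joint's range is limited). The gripper opens to 92 mm and grips with 3 to 60 N. Pads are 19 mm wide; open, the fingers measure 130 mm over their backs; the gripper's body (75 mm by 190 mm) begins 47 mm behind the grasp point.
Start: joints at [1.146, 0.342, 1.524, -0, 1.275, -0.146], TCP at [0.144, 0.505, 0.227] pointing down, gripper open.
Joint ranges: [-2.53, 2.53], [-0.77, 2.02], [0.04, 2.7], [-1, 4.14], [0.28, 2.66], [-3.11, 3.11]. Speed limits (rad/s): [2.57, 2.57, 3.14, 3.14, 3.14, 3.14].

### API

Orientations are given as [roll, pitch, yaw] about the fixed x, y, z axes, in that order (R = Rz(yaw) Ry(pitch) Rx(roll)).
In Python, from cell import observe, read_camera, calibration, hand_in, tcp_to_grasp gives the robot as it stands.
- The arm moves only by the tool send_rows, never from a script. Its argument "targets" is a list of rows, each a list of 5 numbers: the opening, from 0 (shut) to 1 (fully open), then the shift along the world's x, y, z in m, then the turn about the world's z in rad. A call has 1 to 5 rows; each row shifts and turns the commanded pose from where the row before left it; what a row does not reach is not made up. A row lasts 1/10 s, in which the tool goes at most 50 mm and 8.59 degrees, less where a joint would pass 70% of its speed; a pose out of reach is approached as far as the arm can. A call is refused whole if a number of a shift passes 0.05 or a number of a turn 0.15, either way. A call with a gripper value outside its range is refused whole. The fingers move at their own pace and stop on an object; "grip_force" is the grip in N (left out, the last holds). Time passes only in rows, so rows that do not move let the fingers close. It gives the time, the measured TCP pose, the force, the opening and the grip force at its end, in the units of the state.
- observe(): the state, without advancing time (a new reading comes with each control period).
- read_camera(name): name is "scene" or "top"; returns (picture, depth): 400x640x3 uint8, red, green, blue; 400x640 float32, m along the optical axis (not along the pixel's ray), 0 where there is no reading.
- calibration(name): a dict with "intrinsics" (3x3 intrinsics, pixels), "world_to_cam" (4x4, takes a point from world to camera coordinates). Camera axes: x right, y up, looking along -z (the intrinsics and any distortion apply to the point x, -y, -z); pixel columns grow to the right and rows downward; lengths in m; the calibration is good to about 2 mm. A picture is of the moment at which its call begins. calibration takes no time and is no camera call.
- hand_in(): hands the job in; it is judged then, once.
The state is a dict: "time": time; "qpos": joint angles; "qvel": joint speeds; "joint_efforts": joint torques, N m; "tool_pos": TCP position; "tool_rot": TCP orientation; "contact_force": force on the tool from outside, world axes, zero at the start; "torque": the same for the moment, N m; "opening": finger opening in m; "grip_force": force on a finger pad.
Only numpy, scipy, OpenCV 4.12 (cv2) and the standard library are available. Lean on these libraries where they do the work, as an engineer would, in place of code of your own. Each camera call takes 0.05 s, during which the arm holds its last target. There are 200 camera calls.

### The job

Lift the three face-shield headbands off the cartons and hang them over the drying rail next to the one already there: knob up, square across the bar, one arm on each side of it, and a finger's width of air between neighbouring headbands. Leave the one that already hangs, the cartons and everything else where they are, and do not drop a headband on the table.

Things in the scene. Friction and masses are not known exactly. Their poses are not given: they have to be found in the camera images.
- visor_a: Grey face-shield headband, rigid inverted U: flat crown 84 (x) x 30 (y) x 5 mm, 45-degree shoulders, two arms down to 95 mm below the origin, 104 mm apart inside, 134 outside. Black round knob to grip, 34 mm diameter, on the crown from 5 to 41 mm above the origin. Origin: middle of crown underside; z up, x arm to arm, y band width. Starts perched across carton_a, knob up.
- visor_b: Grey face-shield headband, rigid inverted U: flat crown 84 (x) x 30 (y) x 5 mm, 45-degree shoulders, two arms down to 95 mm below the origin, 104 mm apart inside, 134 outside. Black round knob to grip, 34 mm diameter, on the crown from 5 to 41 mm above the origin. Origin: middle of crown underside; z up, x arm to arm, y band width. Starts perched across carton_b, knob up.
- visor_c: Grey face-shield headband, rigid inverted U: flat crown 84 (x) x 30 (y) x 5 mm, 45-degree shoulders, two arms down to 95 mm below the origin, 104 mm apart inside, 134 outside. Black round knob to grip, 34 mm diameter, on the crown from 5 to 41 mm above the origin. Origin: middle of crown underside; z up, x arm to arm, y band width. Starts perched across carton_c, knob up.
- visor_hung: Grey face-shield headband, rigid inverted U: flat crown 84 (x) x 30 (y) x 5 mm, 45-degree shoulders, two arms down to 95 mm below the origin, 104 mm apart inside, 134 outside. Black round knob to grip, 34 mm diameter, on the crown from 5 to 41 mm above the origin. Origin: middle of crown underside; z up, x arm to arm, y band width. Already hangs on the rail; leave it.
- rack: Drying rail, fixed: a level round steel bar, 16 mm diameter, its top 150 mm above the table, along the rack's y between two 16 mm posts at y = -145 and +145 mm (end balls 22 mm), on a steel foot 160 (x) by 290 (y) by 6 mm. Origin: centre of the foot's underside, below the bar's middle; z up.
- carton_a: White carton with a dark band near the top, 64 mm (x) by 130 mm (y), 105 mm high, standing loose on the table; origin: centre of its underside. A headband is perched across its top. Bystander.
- carton_b: White carton with a dark band near the top, 64 mm (x) by 130 mm (y), 140 mm high, standing loose on the table; origin: centre of its underside. A headband is perched across its top. Bystander.
- carton_c: White carton with a dark band near the top, 64 mm (x) by 130 mm (y), 120 mm high, standing loose on the table; origin: centre of its underside. A headband is perched across its top. Bystander.
- bottle: Square white bottle, 50 x 50 mm, 125 mm to the shoulder, 165 mm with its cap, standing; origin: centre of its underside, z up. Bystander.
- tub_near: Short square white tub, 50 x 50 mm, 95 mm tall with its round cap, standing; origin: centre of its underside, z up. Bystander.
- tub_far: Short square white tub, 50 x 50 mm, 95 mm tall with its round cap, standing; origin: centre of its underside, z up. Bystander.
- spray: Green trigger spray bottle, 54 mm diameter, 182 mm tall, standing; origin: centre of its underside, z up. Bystander.
- jar: Round jar, 68 mm diameter, 90 mm tall, standing; origin: centre of its underside, z up. Bystander.
- dish: Round brown pulp dish, 124 mm across, 35 mm high, with wrapped syringes; origin: centre of its underside. Bystander.
There are look-alikes about, which are no part of the job. Leave any red look-alike of the visor_b alone.

How it is judged:
At the end, for the whole second after the job is handed in: All four headbands rest over the bar between the posts, knob up: crown within 25 mm of the bar across it and 10 mm of its top in height, tilt under 0.35 rad, square to the bar within 0.35 rad, every two centres more than 43 mm apart (x of visor_a in the frame of rack between -0.025 and 0.025 m and y of visor_a in the frame of rack between -0.13 and 0.13 m and z of visor_a in the frame of rack between 0.14 and 0.158 m and angle between each of visor_a, visor_b, visor_c, visor_hung's own z axis and vertical below 0.35 rad and angle between the y axis of each of visor_a, visor_b, visor_c, visor_hung and the y axis of rack, either way round below 0.35 rad and linear speed of each of visor_a, visor_b, visor_c, visor_hung below 0.02 m/s and angular speed of each of visor_a, visor_b, visor_c, visor_hung below 0.5 rad/s and x of visor_b in the frame of rack between -0.025 and 0.025 m and y of visor_b in the frame of rack between -0.13 and 0.13 m and z of visor_b in the frame of rack between 0.14 and 0.158 m and x of visor_c in the frame of rack between -0.025 and 0.025 m and y of visor_c in the frame of rack between -0.13 and 0.13 m and z of visor_c in the frame of rack between 0.14 and 0.158 m and x of visor_hung in the frame of rack between -0.025 and 0.025 m and y of visor_hung in the frame of rack between -0.13 and 0.13 m and z of visor_hung in the frame of rack between 0.14 and 0.158 m and horizontal distance between visor_a and visor_b above 0.043 m and horizontal distance between each of visor_a, visor_b and visor_c above 0.043 m and horizontal distance between each of visor_a, visor_b, visor_c and visor_hung above 0.043 m); the robot touches nothing.
It fails at once if a headband is dropped onto the table or foot (height (world z) of any of visor_a, visor_b, visor_c, visor_hung below 0.09 m).
It fails at once if the headband already hanging is moved more than 20 mm (distance of visor_hung from where it was at the start of the episode above 0.02 m).
It fails at once if a carton, bottle, tub, jar or dish is shifted more than 30 mm or tipped (distance of any of carton_a, carton_b, carton_c, spray, jar, dish, bottle, tub_near, tub_far from where it was at the start of the episode above 0.03 m or angle between any of carton_a, carton_b, carton_c, spray, jar, dish, bottle, tub_near, tub_far's own z axis and vertical above 0.35 rad).
It also fails if it takes over 69 s, if anything falls off the work surface, if the arm or the gripper's body presses on something with over 40 N, if the wrist force passes 120 N, or if a joint passes its speed limit or range.

## Working session

There is one attempt and no reset: what is moved stays moved. The work goes in short steps, Python scripts to look and compute and a tool call to move; the robot and the scene stay as the last step left them, time stands still between calls to the robot, and variables do not carry over. Pictures are saved under pics/ and viewed, at most 10 in all, crops included, and the job is handed in when it is done.

Besides the shell and the picture viewer there is one more tool, called after "Emit:" as name(argument=value, ...), one argument or row to a line, values as JSON. send_rows: Moves the arm, as the interface text tells. Its arguments: {"type":"object","properties":{"targets":{"type":"array","items":{"type":"array","items":{"type":"number"}}},"grip_force":{"type":"number"}},"required":["targets"]}

```bash
mkdir -p pics; cat > h.py <<'E'
import numpy as np,cv2
from cell import observe,read_camera,calibration
def world(name,depth):
    c=calibration(name);K=np.array(c["intrinsics"]);M=np.linalg.inv(np.array(c["world_to_cam"]))
    v,u=np.mgrid[0:depth.shape[0],0:depth.shape[1]]
    p=np.stack([(u-K[0,2])/K[0,0]*depth,-(v-K[1,2])/K[1,1]*depth,-depth],-1)
    return p@M[:3,:3].T+M[:3,3]
E
python3 - <<'E'
from h import *
for n in("scene","top"):
    r,d=read_camera(n);np.savez(n+".npz",r=r,d=d,p=world(n,d));cv2.imwrite(f"pics/{n}0.png",r[:,:,::-1])
    c=calibration(n);print(n,c,(d>0).mean())
print(observe())
E
```

```text
scene {'intrinsics': array([[420.4653595 ,   0.        , 323.84517865],
       [  0.        , 420.4653595 , 200.67330472],
       [  0.        ,   0.        ,   1.        ]]), 'world_to_cam': array([[-0.39513528,  0.91851768, -0.01390635,  0.16869902],
       [-0.52310312, -0.212537  ,  0.82534305,  0.17827579],
       [ 0.75513657,  0.33339661,  0.56446032, -1.82825013],
       [ 0.        ,  0.        ,  0.        ,  1.        ]])} 0.9899453125
top {'intrinsics': array([[433.37962553,   0.        , 320.41010685],
       [  0.        , 433.37962553, 193.95733268],
       [  0.        ,   0.        ,   1.        ]]), 'world_to_cam': array([[-6.63666579e-03, -9.99977975e-01,  6.20902893e-05,
         1.96926327e-02],
       [ 9.76588943e-01, -6.46808644e-03,  2.15016744e-01,
        -5.24150554e-01],
       [-2.15011607e-01,  1.48763096e-03,  9.76610360e-01,
        -1.28567599e+00],
       [ 0.00000000e+00,  0.00000000e+00,  0.00000000e+00,
         1.00000000e+00]])} 0.99601953125
{'time': 0.1, 'qpos': array([ 1.14600982e+00,  3.42644463e-01,  1.52490214e+00, -1.07023392e-05,
        1.27538189e+00, -1.46041120e-01]), 'qvel': array([ 0.00036054, -0.00197253, -0.00185429, -0.00155764, -0.00109065,
        0.00087784]), 'joint_efforts': array([ 2.18625049e-03, -4.31997335e+01, -2.44697535e+01,  7.19484687e-02,
        5.25684643e-02, -1.06722459e-04]), 'tool_pos': array([0.14431064, 0.50441344, 0.22612566]), 'tool_rot': array([-3.14026954e+00, -1.84269220e-04,  2.86285027e+00]), 'contact_force': array([-0.36831612,  0.04917463, -0.58717494]), 'torque': array([ 0.03543377,  0.00123255, -0.02085871]), 'grip_force': 0.0, 'opening': 0.09173065848078231}
```

View pics/scene0.png

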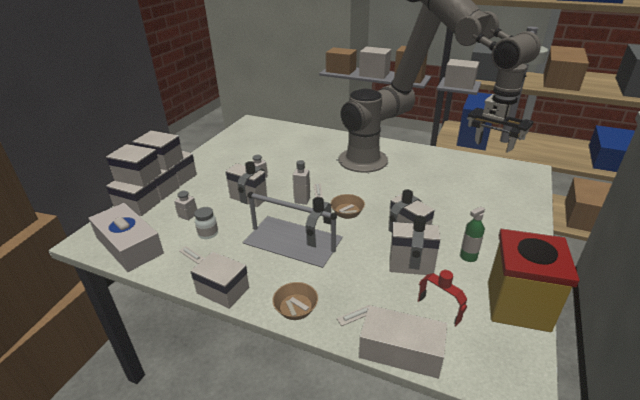

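View pics/top0.png

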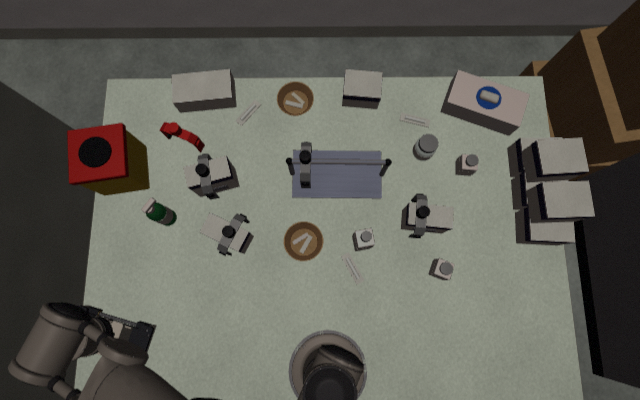

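The top view shows the grey headbands with black knobs at about (204,165), (232,232) and (423,212), and the hung one at (306,157). The red look-alike lies near (185,132). The bar runs from (290,165) to (387,163). Next I'll measure from the depth of both views and enlarge a crop to confirm.

```bash
cat > m.py <<'E'
from h import *
def knobs(name,f=None):
    z=np.load(f or name+".npz");r,d,p=z["r"],z["d"],z["p"];out=[]
    hsv=cv2.cvtColor(r,cv2.COLOR_RGB2HSV)
    m=((hsv[...,2]<60)&(p[...,2]>.11)&(p[...,2]<.26)&(p[...,0]>.2)&(p[...,0]<.8)&(abs(p[...,1])<.42)).astype(np.uint8)
    n,l,s,c=cv2.connectedComponentsWithStats(m)
    for i in range(1,n):
        if s[i,4]<25:continue
        q=p[l==i];zt=np.percentile(q[:,2],95);t=q[q[:,2]>zt-.006]
        out.append((c[i].round(),s[i,4],round(zt,4),((t[:,:2].min(0)+t[:,:2].max(0))/2).round(4),np.ptp(t[:,:2],axis=0).round(3),len(t)))
    return out
def bar(name,f=None):
    z=np.load(f or name+".npz");p=z["p"]
    m=(abs(p[...,2]-.148)<.006)&(p[...,0]>.45)&(p[...,0]<.7)&(abs(p[...,1]+.02)<.17)
    return p[m]
if __name__=="__main__":
    for n in("top","scene"):
        print(n)
        for k in knobs(n):print(*k)
        z=np.load(n+".npz");print("table",np.median(z["p"][300,250:260] if n=="top" else z["p"][190,210:220],axis=0))
        q=bar(n);print(len(q));print(q.min(0),q.max(0))
        q=q[abs(q[:,0]-np.median(q[:,0]))<.02];print(np.median(q,0),np.polyfit(q[:,1],q[:,0],1),q[:,1].min(),q[:,1].max(),q[:,2].max())
    a=np.load("top.npz")["r"][110:260,165:245];b=np.load("top.npz")["r"][130:280,275:475]
    cv2.imwrite("pics/crop1.png",np.hstack([cv2.resize(a[:,:,::-1],None,fx=3.5,fy=3.5),cv2.resize(b[:,:,::-1],(480,525))]))
E
python3 m.py
```

```text
top
[305. 157.] 141 0.1935 [0.6082 0.0608] [0.031 0.031] 95
[212. 184.] 196 0.1409 [0.56   0.3353] [0.078 0.107] 39
[289. 162.] 44 0.1538 [0.6058 0.1089] [0.013 0.015] 22
[387. 163.] 43 0.1537 [ 0.6002 -0.1822] [0.015 0.018] 24
[202. 170.] 142 0.184 [0.5731 0.3555] [0.028 0.03 ] 86
[305. 182.] 49 0.1404 [0.5493 0.0626] [0.004 0.026] 12
[422. 212.] 139 0.1652 [ 0.45   -0.2749] [0.03  0.031] 83
[419. 230.] 50 0.1239 [ 0.4087 -0.2691] [0.014 0.025] 19
[229. 231.] 131 0.1494 [0.399  0.2807] [0.029 0.032] 84
table [ 0.20510333  0.22026342 -0.00064486]
595
[ 0.54721802 -0.18841245  0.1420052 ] [0.66056732 0.11672193 0.15397691]
[ 0.60265986 -0.0447978   0.14861465] [0.01219651 0.60341412] -0.18841244896751053 0.11672192716487145 0.1539769117930092
scene
[250. 168.] 93 0.1624 [ 0.4555 -0.2727] [0.03  0.025] 28
[407. 197.] 114 0.1469 [0.4043 0.2834] [0.034 0.026] 44
[318. 205.] 134 0.1915 [0.6124 0.0628] [0.028 0.028] 55
[333. 216.] 32 0.1511 [0.6108 0.1105] [0.018 0.015] 19
[419. 223.] 163 0.1823 [0.5775 0.3574] [0.031 0.031] 71
[310. 231.] 29 0.1251 [0.6698 0.061 ] [0.008 0.015] 13
[401. 241.] 115 0.1321 [0.6197 0.3233] [0.014 0.048] 29
[431. 243.] 89 0.1319 [0.5987 0.4005] [0.012 0.038] 27
table [ 4.45836144e-01 -4.58385434e-01 -4.65575978e-05]
440
[ 0.55385957 -0.18889903  0.14201891] [0.6624139  0.11908737 0.15398384]
[ 0.60840495 -0.03108437  0.14811711] [0.02630417 0.60957988] -0.1888990319251322 0.11908736706587997 0.153983841428168
```

View pics/crop1.png

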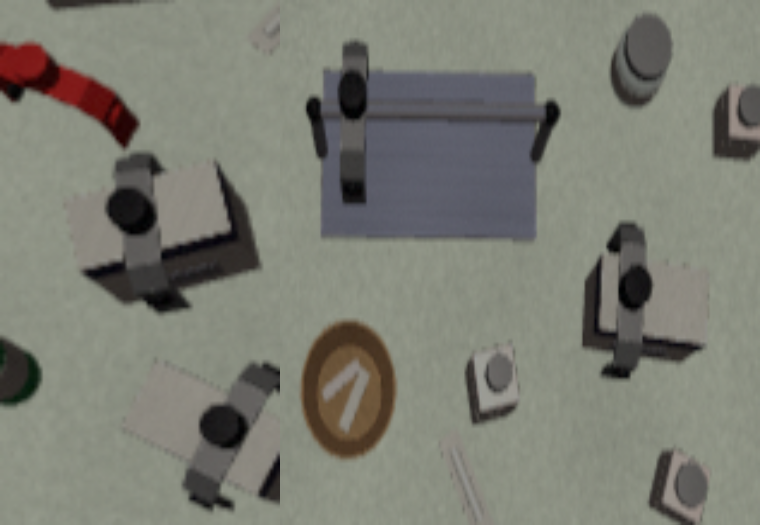

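The crop confirms three grey headbands perched on white cartons: A at (232,232), B at (204,165) and C at (423,212). The red piece at (185,132) lies on the table and is left alone. Next: crown directions.

```bash
python3 - <<'E'
from h import *
K={"a":(.402,.282,.148),"b":(.575,.3565,.183),"c":(.4525,-.274,.164),"hung":(.610,.062,.1925)}
for n in("top","scene"):
    z=np.load(n+".npz");r,p=z["r"],z["p"];v=r.max(-1).astype(int)
    for k,(x,y,h) in K.items():
        dxy=np.hypot(p[...,0]-x,p[...,1]-y)
        crown=(dxy<.045)&(abs(p[...,2]-(h-.036))<.005)&(v>60)&(v<150)
        allv=(dxy<.08)&(p[...,2]>h-.125)&(p[...,2]<h-.045)&(dxy>.045)&(v<150)
        q=p[crown][:,:2].astype(np.float32)
        if len(q)<8:print(n,k,len(q));continue
        vx,vy,cx,cy=cv2.fitLine(q,cv2.DIST_L2,0,.001,.001).ravel()
        print(n,k,len(q),"ang",round(float(np.arctan(vy/vx)),3),"c",round(float(cx),4),round(float(cy),4),"z",np.median(p[crown][:,2]),"rect",cv2.minAreaRect(q)[1:], "v",np.median(v[crown]))
z=np.load("top.npz");r,p=z["r"],z["p"]
g=(r[...,1].astype(int)-r[...,0]>25)&(p[...,2]>.03)
print("spray",np.median(p[g],0),g.sum())
E
```

```text
top a 226 ang -0.463 c 0.3993 0.2805 z 0.10932633154055327 rect ((0.08252234011888504, 0.08146371692419052), 21.434572219848633) v 100.0
top b 221 ang 0.045 c 0.5718 0.3551 z 0.14415756369335941 rect ((0.07997940480709076, 0.08872191607952118), 48.66294479370117) v 94.0
top c 182 ang -0.086 c 0.4499 -0.2745 z 0.12539693624674886 rect ((0.08500689268112183, 0.0722828358411789), 14.281898498535156) v 95.0
top hung 151 ang -0.041 c 0.5995 0.0611 z 0.15517159669186897 rect ((0.0822976678609848, 0.06696846336126328), 32.38637924194336) v 94.0
scene a 86 ang -0.559 c 0.4119 0.2788 z 0.10978184441102873 rect ((0.030108395963907242, 0.08473537862300873), 61.62599182128906) v 103.0
scene b 81 ang 0.136 c 0.6008 0.3621 z 0.14518625746157676 rect ((0.03902800753712654, 0.030407320708036423), 9.231475830078125) v 105.0
scene c 55 ang -0.249 c 0.4602 -0.273 z 0.12507376711387286 rect ((0.02684401348233223, 0.08660101145505905), 72.12399291992188) v 103.0
scene hung 98 ang -0.165 c 0.6218 0.0633 z 0.15378012738607916 rect ((0.06460408866405487, 0.07848881185054779), 49.64531707763672) v 103.5
spray [0.47759084 0.48477001 0.12055625] 223
```

```bash
python3 - <<'E'
from h import *
K={"a":(.402,.282,.148,-.5),"b":(.575,.3565,.183,.1),"c":(.4525,-.274,.164,-.12),"hung":(.609,.062,.1925,-.03)}
for n in("top","scene"):
    z=np.load(n+".npz");r,p=z["r"],z["p"];
    for k,(x,y,h,a) in K.items():
        for it in range(4):
            u=np.array([np.cos(a),np.sin(a)]);d=p[...,:2]-[x,y];al=d@u;pe=d@[-u[1],u[0]]
            m=(abs(pe)<.024)&(abs(al)>.036)&(abs(al)<.072)&(p[...,2]>h-.07)&(p[...,2]<h-.034)
            s=[np.array([(al[m&(s*al>0)]).mean(),(pe[m&(s*al>0)].min()+pe[m&(s*al>0)].max())/2]) for s in(1,-1) if (m&(s*al>0)).sum()>4]
            if len(s)<2:break
            e=s[0]-s[1];a+=np.arctan2(e[1],e[0])
        print(n,k,m.sum(),"ang",round(a,3),[t.round(4) for t in s])
E
```

```text
top a 195 ang -0.523 [array([0.0492, 0.0009]), array([-0.0494,  0.0009])]
top b 188 ang 0.13 [array([ 0.0484, -0.0025]), array([-0.0506, -0.0025])]
top c 188 ang -0.112 [array([ 0.0483, -0.0022]), array([-0.0501, -0.0022])]
top hung 176 ang -0.039 [array([ 0.0477, -0.0015]), array([-0.0529, -0.0015])]
scene a 136 ang -0.578 [array([0.0519, 0.0039]), array([-0.0432,  0.0039])]
scene b 189 ang 0.1 [array([ 0.0505, -0.002 ])]
scene c 108 ang -0.143 [array([ 0.0521, -0.    ]), array([-0.0464, -0.    ])]
scene hung 159 ang -0.098 [array([0.0507, 0.0023]), array([-0.0523,  0.0023])]
```

Emit:
send_rows(
  targets=[
    [1, 0.0215, -0.0184, 0.004, -0.149],
    [1, 0.0215, -0.0184, 0, -0.149],
    [1, 0.0215, -0.0184, 0, -0.149],
    [1, 0.0215, -0.0184, 0, -0.149],
    [1, 0.0215, -0.0184, 0, -0.149],
  ],
  grip_force=25,
)

```text
time: 0.6
tool_pos: [0.2525, 0.4118, 0.2304]
tool_rot: [-3.141, 0.0, 2.112]
contact_force: [-0.0, -1.0, 0.6]
opening: 0.0919
grip_force: 0.0
```

Emit:
send_rows(
  targets=[
    [1, 0.0215, -0.0184, 0, -0.149],
    [1, 0.0215, -0.0184, 0, -0.149],
    [1, 0.0215, -0.0184, 0, -0.149],
    [1, 0.0215, -0.0184, 0, -0.149],
    [1, 0.0215, -0.0184, 0, -0.149],
  ],
)

```text
time: 1.1
tool_pos: [0.36, 0.3198, 0.2304]
tool_rot: [-3.141, 0.0, 1.367]
contact_force: [0.8, 0.2, -0.3]
opening: 0.0915
grip_force: 0.0
```

Emit:
send_rows(
  targets=[
    [1, 0.0215, -0.0184, 0, -0.149],
    [1, 0.0215, -0.0184, 0, -0.149],
    [1, 0, 0, 0, -0.024],
    [1, 0, 0, 0, 0],
    [1, 0, 0, 0, 0],
  ],
)

```text
time: 1.6
tool_pos: [0.4018, 0.2843, 0.2305]
tool_rot: [-3.141, 0.0, 1.053]
contact_force: [0.5, -0.5, 0.6]
opening: 0.0919
grip_force: 0.0
```

Emit:
send_rows(
  targets=[
    [1, 0, -0.001, -0.04, 0],
    [1, 0, 0, -0.04, 0],
    [1, 0, 0, -0.02, 0],
    [1, 0, 0, -0.0135, 0],
    [1, 0, 0, 0, 0],
  ],
)

```text
time: 2.1
tool_pos: [0.4005, 0.2831, 0.1155]
tool_rot: [-3.139, 0.003, 1.053]
contact_force: [-0.1, 0.5, 0.3]
opening: 0.0915
grip_force: 0.0
```

Emit:
send_rows(
  targets=[
    [0.2, 0, 0, 0, 0],
    [0.2, 0, 0, 0, 0],
    [0.2, 0, 0, 0, 0],
    [0.2, 0, 0, 0, 0],
    [0.2, 0, 0, 0, 0],
  ],
)

```text
time: 2.6
tool_pos: [0.4026, 0.283, 0.1176]
tool_rot: [3.141, -0.001, 1.051]
contact_force: [-0.4, 0.5, -0.3]
opening: 0.0566
grip_force: 0.0
```

Emit:
send_rows(
  targets=[
    [0, 0, 0, 0, 0],
    [0, 0, 0, 0, 0],
    [0, 0, 0, 0, 0],
    [0, 0, 0, 0, 0],
    [0, 0, 0, 0, 0],
  ],
)

```text
time: 3.1
tool_pos: [0.4024, 0.2829, 0.1172]
tool_rot: [-3.142, 0.0, 1.051]
contact_force: [-1.4, -0.6, 0.4]
opening: 0.0334
grip_force: 25.0
```

Emit:
send_rows(
  targets=[
    [0, 0, 0, 0.005, 0],
    [0, 0, 0, 0.01, 0],
    [0, 0, 0, 0.02, 0],
    [0, 0, 0, 0.02, 0],
    [0, 0, 0, 0, 0],
  ],
)

```text
time: 3.6
tool_pos: [0.4041, 0.2838, 0.1752]
tool_rot: [3.138, -0.005, 1.051]
contact_force: [1.3, -0.9, -1.2]
opening: 0.0336
grip_force: 25.0
```

Emit:
send_rows(
  targets=[
    [0, 0, 0, 0.04, 0],
    [0, 0, 0, 0.04, 0],
    [0, 0, 0, 0.04, 0],
    [0, 0, 0, 0.025, 0],
    [0, 0, 0, 0, 0],
  ],
)

```text
time: 4.1
tool_pos: [0.4037, 0.2836, 0.3204]
tool_rot: [3.138, -0.006, 1.051]
contact_force: [-0.5, 0.1, -1.7]
opening: 0.0337
grip_force: 25.0
```

Emit:
send_rows(
  targets=[
    [0, 0.008, -0.014, 0, 0.04],
    [0, 0.0168, -0.0294, 0, 0.04],
    [0, 0.0168, -0.0294, 0, 0.04],
    [0, 0.0168, -0.0294, 0, 0.04],
    [0, 0.0168, -0.0294, 0, 0.04],
  ],
)

```text
time: 4.6
tool_pos: [0.4776, 0.1501, 0.3151]
tool_rot: [-3.139, 0.001, 1.253]
contact_force: [0.4, -0.4, -1.0]
opening: 0.0335
grip_force: 25.0
```

Emit:
send_rows(
  targets=[
    [0, 0.0168, -0.0294, 0, 0.04],
    [0, 0.0168, -0.0294, 0, 0.04],
    [0, 0.0168, -0.0294, 0, 0.04],
    [0, 0.0168, -0.0294, 0, 0.04],
    [0, 0.0168, -0.0294, 0, 0.04],
  ],
)

```text
time: 5.1
tool_pos: [0.5617, 0.0031, 0.3149]
tool_rot: [-3.138, -0.0, 1.452]
contact_force: [0.2, 0.0, -2.0]
opening: 0.0335
grip_force: 25.0
```

Emit:
send_rows(
  targets=[
    [0, 0.0168, -0.0294, 0, 0.04],
    [0, 0.0168, -0.0294, 0, 0.04],
    [0, 0.009, -0.014, 0, 0.02],
    [0, 0, 0, 0, 0],
    [0, 0, 0, 0, 0],
  ],
)

```text
time: 5.6
tool_pos: [0.6037, -0.0683, 0.3153]
tool_rot: [-3.139, -0.001, 1.55]
contact_force: [-0.1, 0.1, -1.3]
opening: 0.0332
grip_force: 25.0
```

```bash
python3 - <<'E'
from h import *
r,d=read_camera("scene");cv2.imwrite("pics/s1.png",cv2.resize(r[60:280,180:500,::-1],None,fx=2,fy=2,interpolation=cv2.INTER_CUBIC))
p=world("scene",d);np.savez("s1.npz",r=r,d=d,p=p)
o=observe();print(o["tool_pos"],o["tool_rot"],o["opening"])
E
```

```text
[ 0.60367513 -0.06771613  0.31593871] [-3.13940120e+00 -8.55009891e-04  1.55074206e+00] 0.033881479615660674
```

View pics/s1.png

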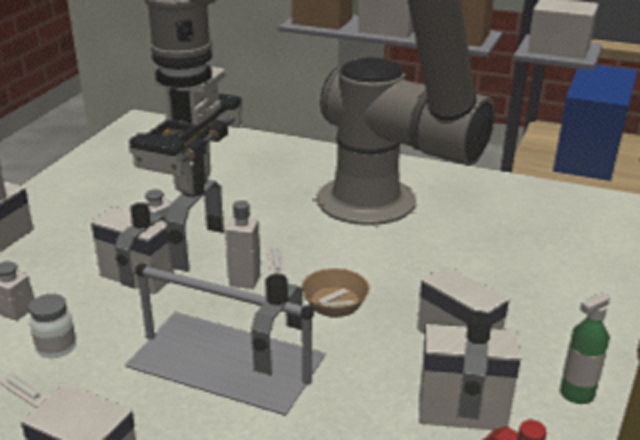

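The picture shows headband A held upright in the gripper at crop (190,215), above the rail. Its carton stands undisturbed at crop (465,300). Lowering now.

Emit:
send_rows(
  targets=[
    [0, 0.002, -0.001, -0.03, 0],
    [0, 0, 0, -0.03, 0],
    [0, 0, 0, -0.03, 0],
    [0, 0, 0, -0.03, 0],
    [0, 0, 0, 0, 0],
  ],
)

```text
time: 6.15
tool_pos: [0.6034, -0.0676, 0.193]
tool_rot: [-3.133, -0.002, 1.552]
contact_force: [-0.8, 0.7, -0.3]
opening: 0.0334
grip_force: 25.0
```

Emit:
send_rows(
  targets=[
    [0, 0, 0, -0.015, 0],
    [0, 0, 0, -0.01, 0],
    [0, 0, 0, -0.005, 0],
    [0, 0, 0, -0.003, 0],
    [0, 0, 0, 0, 0],
  ],
)

```text
time: 6.65
tool_pos: [0.6063, -0.0693, 0.1645]
tool_rot: [3.141, 0.0, 1.551]
contact_force: [0.7, -0.6, -1.0]
opening: 0.0333
grip_force: 25.0
```

Emit:
send_rows(
  targets=[
    [0, 0, 0, -0.001, 0],
    [0, 0, 0, -0.001, 0],
    [0, 0, 0, -0.001, 0],
    [0, 0, 0, 0, 0],
    [0, 0, 0, 0, 0],
  ],
)

```text
time: 7.15
tool_pos: [0.6065, -0.0695, 0.1622]
tool_rot: [3.14, 0.0, 1.551]
contact_force: [-2.0, 0.3, 5.5]
opening: 0.0334
grip_force: 25.0
```

Emit:
send_rows(
  targets=[
    [0.5, 0, 0, 0, 0],
    [0.6, 0, 0, 0, 0],
    [0.8, 0, 0, 0, 0],
    [1, 0, 0, 0, 0],
    [1, 0, 0, 0, 0],
  ],
)

```text
time: 7.65
tool_pos: [0.6063, -0.0694, 0.161]
tool_rot: [-3.141, -0.0, 1.551]
contact_force: [0.3, 0.7, -1.1]
opening: 0.069
grip_force: 0.0
```

Emit:
send_rows(
  targets=[
    [1, 0, 0, 0.02, 0],
    [1, 0, 0, 0.03, 0],
    [1, 0, 0, 0.03, 0],
    [1, 0, 0, 0.02, 0],
    [1, 0, 0, 0, 0],
  ],
)

```text
time: 8.15
tool_pos: [0.6076, -0.0697, 0.2646]
tool_rot: [3.135, 0.001, 1.551]
contact_force: [-0.1, -1.2, -0.1]
opening: 0.0921
grip_force: 0.0
```

```bash
python3 - <<'E'
from h import *
r,d=read_camera("scene");np.savez("s2.npz",r=r,d=d,p=world("scene",d))
import m
for k in m.knobs("scene","s2.npz"):print(*k)
print(observe()["tool_pos"],observe()["tool_rot"])
E
```

```text
[250. 168.] 93 0.1622 [ 0.4569 -0.2722] [0.028 0.024] 32
[279. 195.] 125 0.1918 [ 0.6128 -0.0684] [0.028 0.031] 48
[318. 205.] 132 0.192 [0.613  0.0629] [0.031 0.027] 54
[333. 216.] 30 0.1524 [0.6102 0.1112] [0.019 0.012] 13
[419. 223.] 162 0.1824 [0.5783 0.3568] [0.03  0.031] 71
[310. 231.] 27 0.1233 [0.6709 0.0606] [0.006 0.016] 16
[402. 241.] 112 0.1301 [0.6187 0.3233] [0.015 0.048] 38
[431. 243.] 90 0.1318 [0.599  0.4005] [0.014 0.036] 25
[ 0.60679022 -0.06955995  0.26234434] [3.13871730e+00 6.53680198e-04 1.55082638e+00]
```

Emit:
send_rows(
  targets=[
    [1, -0.003, 0.02, 0, 0.014],
    [1, -0.003, 0.039, 0, 0.014],
    [1, -0.003, 0.039, 0, 0.014],
    [1, -0.003, 0.039, 0, 0.014],
    [1, -0.003, 0.039, 0, 0.014],
  ],
)

```text
time: 8.7
tool_pos: [0.5903, 0.1079, 0.2593]
tool_rot: [-3.139, 0.0, 1.621]
contact_force: [0.1, 0.1, -0.6]
opening: 0.092
grip_force: 0.0
```

Emit:
send_rows(
  targets=[
    [1, -0.003, 0.039, 0, 0.014],
    [1, -0.003, 0.039, 0, 0.014],
    [1, -0.003, 0.039, 0, 0.014],
    [1, -0.003, 0.039, 0, 0.014],
    [1, -0.003, 0.039, 0, 0.014],
  ],
)

```text
time: 9.2
tool_pos: [0.5754, 0.3029, 0.2592]
tool_rot: [-3.139, 0.001, 1.691]
contact_force: [0.8, -0.1, -0.1]
opening: 0.0919
grip_force: 0.0
```

Emit:
send_rows(
  targets=[
    [1, -0.003, 0.039, 0, 0],
    [1, 0, 0.016, 0, 0],
    [1, 0, 0, 0, 0],
    [1, 0, 0, 0, 0],
    [1, 0, 0, 0, 0],
  ],
)

```text
time: 9.7
tool_pos: [0.5735, 0.3551, 0.2606]
tool_rot: [-3.141, 0.001, 1.689]
contact_force: [-0.2, -0.3, 0.2]
opening: 0.0919
grip_force: 0.0
```

Emit:
send_rows(
  targets=[
    [1, 0, 0, -0.04, 0],
    [1, 0, 0, -0.03, 0],
    [1, 0, 0, -0.02, 0],
    [1, 0, 0, -0.0185, 0],
    [0.5, 0, 0, 0, 0],
  ],
)

```text
time: 10.2
tool_pos: [0.5723, 0.3543, 0.1498]
tool_rot: [-3.136, 0.002, 1.689]
contact_force: [0.4, 0.5, 0.1]
opening: 0.0875
grip_force: 0.0
```

Emit:
send_rows(
  targets=[
    [0, 0, 0, 0, 0],
    [0, 0, 0, 0, 0],
    [0, 0, 0, 0, 0],
    [0, 0, 0, 0, 0],
    [0, 0, 0, 0, 0],
  ],
)

```text
time: 10.7
tool_pos: [0.5734, 0.3567, 0.1533]
tool_rot: [3.141, -0.0, 1.691]
contact_force: [-0.0, 0.4, 0.8]
opening: 0.0489
grip_force: 0.0
```

Emit:
send_rows(
  targets=[
    [0, 0, 0, 0, 0],
    [0, 0, 0, 0, 0],
    [0, 0, 0, 0, 0],
    [0, 0, 0, 0, 0],
  ],
)

```text
time: 11.1
tool_pos: [0.5733, 0.3566, 0.1528]
tool_rot: [3.141, -0.0, 1.691]
contact_force: [-0.4, -0.2, 1.3]
opening: 0.0339
grip_force: 25.0
```

Emit:
send_rows(
  targets=[
    [0, 0, 0, 0.01, 0],
    [0, 0, 0, 0.03, 0],
    [0, 0, 0, 0.04, 0],
    [0, 0, 0, 0.04, 0],
    [0, 0, 0, 0.04, 0],
  ],
)

```text
time: 11.6
tool_pos: [0.5729, 0.3564, 0.315]
tool_rot: [3.141, -0.0, 1.691]
contact_force: [0.4, 0.4, -1.4]
opening: 0.0334
grip_force: 25.0
```

Emit:
send_rows(
  targets=[
    [0, 0, 0, 0.01, 0],
    [0, 0.0033, -0.0205, 0, -0.014],
    [0, 0.0033, -0.034, 0, -0.014],
    [0, 0.0033, -0.034, 0, -0.014],
    [0, 0.0033, -0.034, 0, -0.014],
  ],
)

```text
time: 12.1
tool_pos: [0.586, 0.2329, 0.3218]
tool_rot: [-3.14, 0.0, 1.635]
contact_force: [0.5, 0.1, -2.0]
opening: 0.0335
grip_force: 25.0
```

Emit:
send_rows(
  targets=[
    [0, 0.0033, -0.034, 0, -0.014],
    [0, 0.0033, -0.034, 0, -0.014],
    [0, 0.0033, -0.034, 0, -0.014],
    [0, 0.0033, -0.034, 0, -0.014],
    [0, 0.0033, -0.034, 0, -0.014],
  ],
)

```text
time: 12.6
tool_pos: [0.6026, 0.0627, 0.322]
tool_rot: [-3.14, -0.0, 1.564]
contact_force: [0.7, 0.7, 0.2]
opening: 0.0336
grip_force: 25.0
```

Emit:
send_rows(
  targets=[
    [0, 0.0033, -0.034, 0, -0.014],
    [0, 0, -0.034, 0, 0],
    [0, 0, 0, 0, 0],
    [0, 0, 0, 0, 0],
    [0, 0, 0, 0, 0],
  ],
)

```text
time: 13.1
tool_pos: [0.6061, -0.003, 0.3224]
tool_rot: [-3.141, -0.001, 1.552]
contact_force: [0.3, -0.3, -0.8]
opening: 0.0336
grip_force: 25.0
```

```bash
python3 - <<'E'
from h import *
r,d=read_camera("scene");np.savez("s3.npz",r=r,d=d,p=world("scene",d));cv2.imwrite("pics/s3.png",cv2.resize(r[60:280,180:500,::-1],None,fx=2,fy=2,interpolation=cv2.INTER_CUBIC))
import m
for k in m.knobs("scene","s3.npz"):print(*k)
o=observe();print(o["tool_pos"],o["tool_rot"])
E
```

```text
[250. 168.] 93 0.1618 [ 0.4572 -0.2731] [0.027 0.027] 33
[306. 174.] 61 0.2447 [ 0.5525 -0.003 ] [0.007 0.023] 20
[279. 195.] 124 0.1921 [ 0.6137 -0.0683] [0.027 0.029] 43
[318. 205.] 133 0.1924 [0.6134 0.0638] [0.025 0.029] 51
[333. 216.] 31 0.1525 [0.6084 0.1114] [0.02  0.012] 14
[272. 221.] 25 0.1219 [ 0.6688 -0.0661] [0.009 0.02 ] 13
[310. 231.] 30 0.1246 [0.6716 0.0603] [0.008 0.017] 14
[416. 242.] 273 0.1315 [0.6077 0.3588] [0.034 0.12 ] 88
[ 0.60613655 -0.00273603  0.32256012] [-3.14125605e+00 -4.16570814e-04  1.55217479e+00]
```

View pics/s3.png

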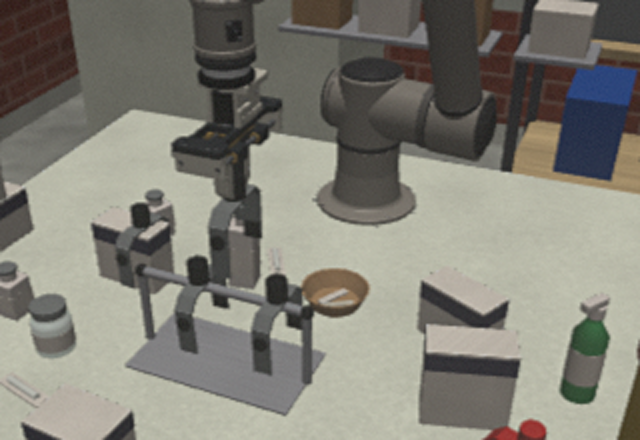

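A hangs straight at crop (197,270) beside the original at (277,290). B is held level above the gap at crop (235,215).

Emit:
send_rows(
  targets=[
    [0, 0, -0.001, -0.03, 0],
    [0, 0, 0, -0.03, 0],
    [0, 0, 0, -0.03, 0],
    [0, 0, 0, -0.03, 0],
    [0, 0, 0, 0, 0],
  ],
)

```text
time: 13.65
tool_pos: [0.6038, -0.0034, 0.1985]
tool_rot: [-3.133, -0.001, 1.553]
contact_force: [0.5, 0.5, -0.8]
opening: 0.0337
grip_force: 25.0
```

Emit:
send_rows(
  targets=[
    [0, 0, 0, -0.02, 0],
    [0, 0, 0, -0.01, 0],
    [0, 0, 0, -0.005, 0],
    [0, 0, 0, -0.003, 0],
    [0, 0, 0, 0, 0],
  ],
)

```text
time: 14.15
tool_pos: [0.6065, -0.0049, 0.1652]
tool_rot: [3.141, 0.0, 1.551]
contact_force: [-0.8, -0.1, 0.1]
opening: 0.0333
grip_force: 25.0
```

Emit:
send_rows(
  targets=[
    [0, 0, 0, -0.001, 0],
    [0, 0, 0, -0.001, 0],
    [0, 0, 0, 0, 0],
    [0, 0, 0, 0, 0],
  ],
)

```text
time: 14.55
tool_pos: [0.6063, -0.005, 0.1629]
tool_rot: [3.141, 0.0, 1.551]
contact_force: [0.4, -1.0, -0.2]
opening: 0.0337
grip_force: 25.0
```

Emit:
send_rows(
  targets=[
    [0, 0, 0, -0.001, 0],
    [0, 0, 0, -0.001, 0],
    [0, 0, 0, 0, 0],
    [0, 0, 0, 0, 0],
  ],
)

```text
time: 14.95
tool_pos: [0.6064, -0.005, 0.1626]
tool_rot: [3.14, 0.0, 1.551]
contact_force: [-3.0, -0.5, 9.4]
opening: 0.0333
grip_force: 25.0
```

Emit:
send_rows(
  targets=[
    [0.5, 0, 0, 0, 0],
    [0.6, 0, 0, 0, 0],
    [0.8, 0, 0, 0, 0],
    [1, 0, 0, 0, 0],
    [1, 0, 0, 0, 0],
  ],
)

```text
time: 15.45
tool_pos: [0.6062, -0.0049, 0.1605]
tool_rot: [-3.141, -0.0, 1.551]
contact_force: [0.9, -0.1, -0.2]
opening: 0.069
grip_force: 0.0
```

Emit:
send_rows(
  targets=[
    [1, 0, 0, 0.02, 0],
    [1, 0, 0, 0.03, 0],
    [1, 0, 0, 0.03, 0],
    [1, 0, 0, 0.02, 0],
    [1, 0, 0, 0, 0],
  ],
)

```text
time: 15.95
tool_pos: [0.6076, -0.0051, 0.264]
tool_rot: [3.135, 0.001, 1.551]
contact_force: [0.9, 0.3, 0.5]
opening: 0.092
grip_force: 0.0
```

Emit:
send_rows(
  targets=[
    [1, -0.011, -0.019, 0, -0.014],
    [1, -0.022, -0.0384, 0, -0.014],
    [1, -0.022, -0.0384, 0, -0.014],
    [1, -0.022, -0.0384, 0, -0.014],
    [1, -0.022, -0.0384, 0, -0.014],
  ],
)

```text
time: 16.45
tool_pos: [0.5058, -0.1785, 0.2594]
tool_rot: [-3.14, -0.001, 1.481]
contact_force: [-0.0, -0.8, 0.3]
opening: 0.092
grip_force: 0.0
```

Emit:
send_rows(
  targets=[
    [1, -0.022, -0.0384, 0, -0.014],
    [1, -0.022, -0.0384, 0, -0.014],
    [1, -0.011, -0.0194, 0, 0],
    [1, 0, 0, 0, 0],
    [1, 0, 0, 0, 0],
  ],
)

```text
time: 16.95
tool_pos: [0.452, -0.2735, 0.2598]
tool_rot: [-3.141, -0.001, 1.452]
contact_force: [0.9, 0.2, 0.2]
opening: 0.092
grip_force: 0.0
```

Emit:
send_rows(
  targets=[
    [1, 0, 0, -0.04, 0],
    [1, 0, 0, -0.04, 0],
    [1, 0, 0, -0.03, 0],
    [1, 0, 0, -0.018, 0],
    [0.5, 0, 0, 0, 0],
  ],
)

```text
time: 17.45
tool_pos: [0.4515, -0.2711, 0.1298]
tool_rot: [-3.136, -0.004, 1.455]
contact_force: [-0.0, 0.0, -0.1]
opening: 0.0874
grip_force: 0.0
```

Emit:
send_rows(
  targets=[
    [0, 0, 0, 0, 0],
    [0, 0, 0, 0, 0],
    [0, 0, 0, 0, 0],
    [0, 0, 0, 0, 0],
    [0, 0, 0, 0, 0],
  ],
)

```text
time: 17.95
tool_pos: [0.4524, -0.2739, 0.1333]
tool_rot: [3.141, 0.001, 1.453]
contact_force: [-0.7, -0.2, 0.5]
opening: 0.0488
grip_force: 0.0
```

Emit:
send_rows(
  targets=[
    [0, 0, 0, 0, 0],
    [0, 0, 0, 0, 0],
    [0, 0, 0, 0, 0],
    [0, 0, 0, 0, 0],
  ],
)

```text
time: 18.35
tool_pos: [0.4522, -0.2738, 0.1329]
tool_rot: [3.142, 0.0, 1.453]
contact_force: [-0.9, -0.3, 1.0]
opening: 0.0335
grip_force: 25.0
```

Emit:
send_rows(
  targets=[
    [0, 0, 0, 0.01, 0],
    [0, 0, 0, 0.03, 0],
    [0, 0, 0, 0.04, 0],
    [0, 0, 0, 0.04, 0],
    [0, 0, 0, 0.04, 0],
  ],
)

```text
time: 18.85
tool_pos: [0.4521, -0.2735, 0.2949]
tool_rot: [3.141, 0.0, 1.453]
contact_force: [-0.5, -0.4, -1.5]
opening: 0.0335
grip_force: 25.0
```

Emit:
send_rows(
  targets=[
    [0, 0, 0, 0.025, 0],
    [0, 0.013, 0.012, 0, 0.014],
    [0, 0.025, 0.023, 0, 0.014],
    [0, 0.025, 0.023, 0, 0.014],
    [0, 0.025, 0.023, 0, 0.014],
  ],
)

```text
time: 19.35
tool_pos: [0.5409, -0.1918, 0.3184]
tool_rot: [3.141, 0.0, 1.509]
contact_force: [0.1, -0.8, -0.7]
opening: 0.0331
grip_force: 25.0
```

Emit:
send_rows(
  targets=[
    [0, 0.025, 0.023, 0, 0.014],
    [0, 0.025, 0.023, 0, 0.014],
    [0, 0.014, 0.0125, 0, 0.014],
    [0, 0, 0, 0, 0],
    [0, 0, 0, 0, 0],
  ],
)

```text
time: 19.85
tool_pos: [0.6041, -0.1342, 0.3177]
tool_rot: [-3.141, 0.0, 1.551]
contact_force: [-0.1, -0.3, -1.2]
opening: 0.0334
grip_force: 25.0
```

```bash
python3 - <<'E'
from h import *
r,d=read_camera("scene");np.savez("s4.npz",r=r,d=d,p=world("scene",d));cv2.imwrite("pics/s4.png",cv2.resize(r[60:280,180:500,::-1],None,fx=2,fy=2,interpolation=cv2.INTER_CUBIC))
import m
for k in m.knobs("scene","s4.npz"):print(*k)
o=observe();print(o["tool_pos"],o["tool_rot"])
E
```

```text
[269. 167.] 53 0.2404 [ 0.5515 -0.1334] [0.005 0.021] 15
[279. 195.] 124 0.1917 [ 0.6134 -0.0692] [0.029 0.028] 47
[298. 200.] 145 0.1925 [ 0.6135 -0.0024] [0.028 0.029] 55
[318. 205.] 131 0.1922 [0.6139 0.0637] [0.027 0.026] 50
[333. 216.] 32 0.1526 [0.6096 0.1096] [0.015 0.013] 14
[292. 226.] 27 0.1243 [6.699e-01 2.000e-04] [0.011 0.016] 14
[310. 231.] 29 0.1262 [0.6729 0.0589] [0.007 0.009] 9
[415. 242.] 279 0.1311 [0.6086 0.3587] [0.037 0.12 ] 90
[ 0.60378196 -0.13466533  0.31789124] [-3.14125981e+00  3.49643063e-04  1.55039414e+00]
```

View pics/s4.png

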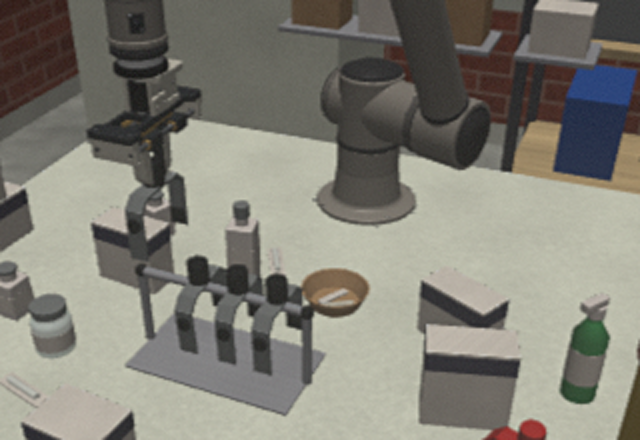

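Three headbands hang at crop (197,270), (237,278) and (277,290). C is held level at crop (155,205), over the free stretch of rail.

Emit:
send_rows(
  targets=[
    [0, 0.001, 0, -0.03, 0],
    [0, 0, 0, -0.03, 0],
    [0, 0, 0, -0.03, 0],
    [0, 0, 0, -0.03, 0],
    [0, 0, 0, 0, 0],
  ],
)

```text
time: 20.4
tool_pos: [0.6023, -0.1346, 0.1939]
tool_rot: [-3.134, -0.002, 1.549]
contact_force: [-0.8, -0.7, -1.0]
opening: 0.0332
grip_force: 25.0
```

Emit:
send_rows(
  targets=[
    [0, 0, 0, -0.015, 0],
    [0, 0, 0, -0.01, 0],
    [0, 0, 0, -0.005, 0],
    [0, 0, 0, -0.002, 0],
    [0, 0, 0, 0, 0],
  ],
)

```text
time: 20.9
tool_pos: [0.6054, -0.1344, 0.1663]
tool_rot: [3.141, 0.0, 1.551]
contact_force: [0.3, 0.6, -1.3]
opening: 0.0336
grip_force: 25.0
```

Emit:
send_rows(
  targets=[
    [0, 0, 0, -0.001, 0],
    [0, 0, 0, -0.001, 0],
    [0, 0, 0, 0, 0],
    [0, 0, 0, 0, 0],
  ],
)

```text
time: 21.3
tool_pos: [0.6053, -0.1342, 0.1638]
tool_rot: [3.141, 0.0, 1.551]
contact_force: [-0.7, 0.6, -2.0]
opening: 0.0331
grip_force: 25.0
```

Emit:
send_rows(
  targets=[
    [0, 0, 0, -0.001, 0],
    [0, 0, 0, -0.0005, 0],
    [0, 0, 0, 0, 0],
    [0, 0, 0, 0, 0],
  ],
)

```text
time: 21.7
tool_pos: [0.6054, -0.1343, 0.1628]
tool_rot: [3.141, 0.0, 1.551]
contact_force: [-0.7, 0.3, 3.0]
opening: 0.0335
grip_force: 25.0
```

Emit:
send_rows(
  targets=[
    [0.5, 0, 0, 0, 0],
    [0.6, 0, 0, 0, 0],
    [0.8, 0, 0, 0, 0],
    [1, 0, 0, 0, 0],
    [1, 0, 0, 0, 0],
  ],
)

```text
time: 22.2
tool_pos: [0.6053, -0.1342, 0.1621]
tool_rot: [-3.141, -0.0, 1.551]
contact_force: [0.2, -0.5, -0.0]
opening: 0.0686
grip_force: 0.0
```

Emit:
send_rows(
  targets=[
    [1, 0, 0, 0.02, 0],
    [1, 0, 0, 0.03, 0],
    [1, 0, 0, 0.04, 0],
    [1, 0, 0, 0.04, 0],
    [1, 0, 0, 0.03, 0],
  ],
)

```text
time: 22.7
tool_pos: [0.6055, -0.1343, 0.3252]
tool_rot: [3.139, 0.001, 1.551]
contact_force: [0.4, -0.3, -0.6]
opening: 0.0917
grip_force: 0.0
```

Emit:
send_rows(
  targets=[
    [1, 0, 0, 0, 0],
    [1, 0, 0, 0, 0],
    [1, 0, 0, 0, 0],
    [1, 0, 0, 0, 0],
    [1, 0, 0, 0, 0],
  ],
)

```text
time: 23.2
tool_pos: [0.605, -0.1342, 0.321]
tool_rot: [-3.14, -0.001, 1.551]
contact_force: [-0.3, 0.3, 0.7]
opening: 0.0917
grip_force: 0.0
```

```bash
python3 - <<'E'
from h import *
r,d=read_camera("scene");np.savez("s5.npz",r=r,d=d,p=world("scene",d));cv2.imwrite("pics/s5.png",cv2.resize(r[120:280,200:400,::-1],None,fx=3,fy=3,interpolation=cv2.INTER_CUBIC))
import m
for k in m.knobs("scene","s5.npz"):print(*k)
E
```

```text
[260. 190.] 139 0.192 [ 0.6082 -0.1369] [0.035 0.037] 58
[278. 195.] 135 0.1919 [ 0.6148 -0.0715] [0.027 0.034] 50
[298. 200.] 144 0.1923 [ 0.6114 -0.002 ] [0.03 0.03] 57
[318. 205.] 131 0.1923 [0.6141 0.0637] [0.028 0.027] 51
[253. 216.] 25 0.1229 [ 0.6656 -0.1381] [0.01  0.019] 12
[333. 216.] 30 0.1515 [0.6102 0.1111] [0.017 0.013] 14
[272. 221.] 27 0.1219 [ 0.6683 -0.0681] [0.007 0.013] 11
[292. 226.] 28 0.1229 [ 6.694e-01 -2.000e-04] [0.011 0.015] 17
[310. 231.] 29 0.1233 [0.6691 0.0622] [0.01  0.018] 15
[415. 242.] 278 0.1307 [0.6091 0.3589] [0.036 0.12 ] 98
```

View pics/s5.png

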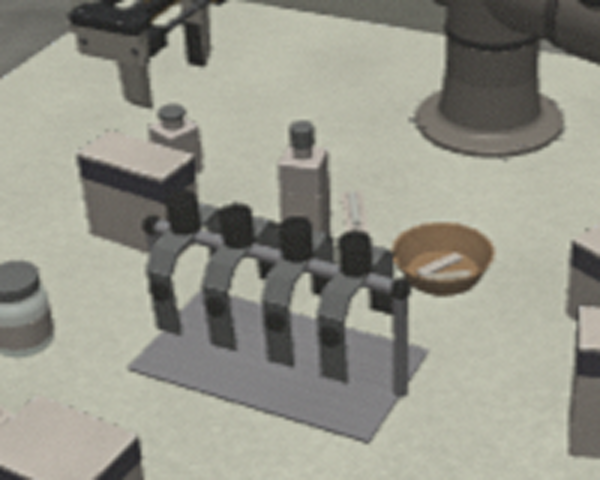

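All four hang evenly on the rail, at crop (183,215), (237,225), (296,240) and (355,252). Their knob tops are all at 0.192 m, about 66 mm apart, and the gripper is clear.

```bash
python3 -c "
from cell import hand_in
print(hand_in())"
```

```text
the job is handed in; nothing more can be done
None
```

I hung all three headbands on the rail beside the original, knob up and square across the bar, with centres about 66 mm apart; the job is handed in at about 23 s of the 69 s allowed, and no verdict came back.

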